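Set the drill guide on a coat-peg drilling jig

ROBOT

A 6-joint arm with a two-finger parallel gripper is mounted at the origin on the work surface. World frame = base frame: x ahead of the robot, y to its left, z up, the work surface at z = 0. Lengths are in m, angles in rad, forces in N, time in s.
With the tool pointing down it reaches from about 0.3 to 0.775 m from the base axis. Payload 14.6 kg.
Tool frame: the origin (TCP) lies on the centre line of the jaws, within the pads' length; the fingertips stand 19 mm ahead of it and the grasp point (between the pads) is the TCP; y points along the fingers, x is the direction in which the jaws open and shut, and the axes are right-handed (so a half turn about y gives the same grasp; the last joint's range is limited). The gripper opens to 94 mm and grips with 3 to 60 N. Pads are 16 mm wide; open, the fingers measure 119 mm over their backs; the gripper's body (75 mm by 177 mm) begins 78 mm behind the grasp point.
Start: joints at [1.066, 0.3, 1.521, -0, 1.321, -0.067], TCP at [0.233, 0.498, 0.224] pointing down, gripper open.
Joint ranges: [-3.03, 3.03], [-0.79, 2.21], [0.23, 2.52], [-1.04, 4.18], [0, 3.07], [-2.55, 2.55]. Speed limits (rad/s): [2.22, 2.22, 2.57, 3.14, 3.14, 3.14].

INTERFACE

Orientations are given as [roll, pitch, yaw] about the fixed x, y, z axes, in that order (R = Rz(yaw) Ry(pitch) Rx(roll)).
In Python, from station import get_obs, cams, workorder gives the robot as it stands.
- The arm moves only by the shell command python3 -m handwheel 'ROWS' [FORCE]. ROWS is JSON, a list of rows, each an object of numbers: "fingers": the opening, from -1 (shut) to 1 (fully open); "x", "y", "z": the shift along the tool's x, y, z in m; "spin": the turn about the tool's y in degrees. In form: [{"fingers": .., "x": .., "y": .., "z": .., "spin": ..}, ...]. A call has exactly 10 rows; each row is the pose to reach, as a shift and turn from the pose commanded when the call began, along the tool's axes at that moment; what a row does not reach only later rows make up. A row lasts 1/10 s, in which the tool goes at most 50 mm and 8.59 degrees, less where a joint would pass 70% of its speed; a pose out of reach is approached as far as the arm can. A call with a gripper value outside its range is refused whole. The fingers move at their own pace and stop on an object; FORCE is the grip in N (left out, the last holds). Time passes only in rows, so rows that repeat a pose let the fingers close, or fill a call up. It gives the time, the measured TCP pose, the force and the opening at its end, in the units of the state.
- get_obs(): the state, without advancing time (a new reading comes with each control period).
- cams.camera(name): name is "scene" or "top"; returns (picture, depth): 384x512x3 uint8, red, green, blue; 384x512 float32, m along the optical axis (not along the pixel's ray), 0 where there is no reading.
- cams.get_calibration(name): a dict with "fx", "fy", "cx", "cy" (pixels), "view" (4x4, takes a point from world to camera coordinates). Camera axes: x right, y down, z forward; pixel columns grow to the right and rows downward; lengths in m; the calibration is good to about 2 mm. A picture is of the moment at which its call begins. get_calibration takes no time and is no camera call.
- workorder.hand_in(): hands the job in, once; it reports no verdict.
The state is a dict: "time_s": time; "qpos": joint angles; "joint_vel": joint speeds; "tau": joint torques, N m; "ee_pos": TCP position; "eef_rot": TCP orientation; "force": force on the tool from outside, world axes, zero at the start; "moment": the same for the moment, N m; "grip_width": finger opening in m.
Only numpy, scipy, OpenCV 4.12 (cv2) and the standard library are available. Lean on these libraries where they do the work, as an engineer would, in place of code of your own. Each camera call takes 0.05 s, during which the arm holds its last target. There are 200 camera calls.

TASK

Get the jig ready for drilling the next peg hole: push the sliding end stop along its track so that the pine blank goes fully home against the fixed stop and is held between the two. Then take the black knob of the blue drill guide and slide the guide along its rail until its spring ball clicks into the notch of the yellow index block (it may click through the grey one on the way); do not run it on past the yellow notch. Finish while still gripping the knob, holding the guide still and centred in that notch, and leave the other things on the bench alone.

Things in the scene. Friction and masses are not known exactly. Their poses are not given: they have to be found in the camera images.
- jig: drilling jig: grey board 240 x 520 x 18 mm fixed to the bench, turned up to 0.2 rad. Origin: centre of its underside; x across the board (away from the robot), y along the rail, z up. An aluminium rail (40 wide, 480 long, top 48 mm above the bench) at x = +26 mm is the rear fence of the channel where the blank lies (x -70 to +6 mm); a wooden lip, top 32 mm above the bench, is its front fence.
- fixed_stop_face (a point): middle of the face of the fixed end stop (dark wood, 22 mm high, top 40 mm above the bench) at the +y end of the channel, at x = -33, y = +170 mm in the jig's frame; the blank is home when its +y end lies against this face.
- stop: sliding end stop, a dark wooden block 70 (x) x 30 (y) x 24 mm in a track in the channel, at the blank's -y end; origin on its working face (+y face, towards the blank), at the level of the base board's top. It slides along the jig's y only, stays where it is left, drags with about 2 N (3 to 5 N when also pushing the blank). It starts 40 to 100 mm short of its final place.
- stop_knob (a point): centre of the black round knob on the sliding stop, 28 mm in diameter, 30 mm high, 69.5 mm above the bench and 15 mm behind the working face; the top of the stop's block is 27 mm below this point.
- blank_center (a point): centre of the pine blank, 70 (x) x 260 (y) x 20 mm, 190 g, lying loose on the base board in the channel (top 38 mm above the bench), with a pencil line along its middle; it has about 3 mm of play across the channel. It starts 12 to 30 mm away from the fixed stop.
- blank_end (a point): middle of the blank's +y end face, which must come against the fixed stop.
- guide: drill guide, blue: a saddle 50 x 60 mm on the rail (top 66 mm above the bench), an arm 46 mm wide over the blank with a steel drill bush, and an ear behind the rail with a spring ball plunger. Origin on the rail's centre line in the guide's middle, level with the base board's top. Slides along the jig's y only, drags with about 1.5 N, stays where left. It starts near the rail's +y end.
- guide_knob (a point): centre of the black round knob on the guide's saddle, 32 mm in diameter, 32 mm high, its centre 94 mm above the bench, on the rail's centre line, in the guide's middle; the saddle's top is 28 mm below this point.
- guide_plunger (a point): top of the steel ball plunger in the guide's ear, 36 mm behind (+x of) the knob, at the same y along the rail as the knob's centre; the 10 mm ball is straight below it. The ball meets a block's first pin 13 mm before the notch's middle; going over a pin takes about 6 to 13 N, then the guide snaps into the notch, which pulls it to the middle with 3 to 4 N from either side.
- index_yellow: yellow index block, 44 (x) x 40 (y) x 22 mm, fixed behind the rail, with two 10 mm steel pins across its top, 13 mm apart; the valley between them is the notch. Origin at the notch's middle, level with the base board's top, axes as the jig's: the guide is in the notch when the plunger is at this y. It lies towards -y from the guide's start, before or behind the grey block.
- index_grey: the grey index block, the same in shape, for another hole; the guide may have to click through it.
- glue: glue bottle, 56 mm in diameter, 150 mm high, standing on the bench to the left of the jig; leave it alone.
- drill: blue and black cordless drill lying on its side to the left of the jig, about 240 x 220 x 60 mm, its origin under the motor housing; leave it alone.
- square: joiner's square lying to the right of the jig, wooden stock 120 mm with a steel blade 170 mm; origin under the stock's middle; leave it alone.
- toy_tree: wooden toy fir tree on a foot 60 x 120 mm, 132 mm high, standing beyond the jig; leave it alone.

How it is judged:
By the outcome, as a careful person would: the job done as asked, in the order asked, and still so for the second after the job is handed in, while the arm keeps its last pose, push and grip.
It also fails if it takes over 64 s, if anything falls off the work surface, if the arm or the gripper's body presses on something with over 40 N, if the wrist force passes 120 N, or if a joint passes its speed limit or range.

## Working session

There is one attempt and no reset: what is moved stays moved. The work goes in short steps, Python scripts to look and compute and a shell command to move; the robot and the scene stay as the last step left them, time stands still between calls to the robot, and variables do not carry over. Pictures are saved under pics/ and viewed, about 8 in all and at most 12, crops included, and the job is handed in when it is done.

```bash
mkdir -p pics; cat > h.py <<'E'
import numpy as np, cv2
from station import get_obs, cams, workorder
from scipy.spatial.transform import Rotation as R
def P(name,u,v,z=None,depth=None):
    c=cams.get_calibration(name);V=np.array(c["view"]);ray=np.array([(u-c["cx"])/c["fx"],(v-c["cy"])/c["fy"],1.])
    Ri=V[:3,:3].T;o=-Ri@V[:3,3];d=Ri@ray
    s=(z-o[2])/d[2] if z is not None else depth[int(round(v)),int(round(u))]
    return o+s*d
def pix(name,p):
    c=cams.get_calibration(name);V=np.array(c["view"]);q=V[:3,:3]@np.array(p)+V[:3,3]
    return q[0]/q[2]*c["fx"]+c["cx"],q[1]/q[2]*c["fy"]+c["cy"]
def snap(name,fn,crop=None,k=1.5):
    im,d=cams.camera(name);im=im[...,::-1]
    np.save('last_'+name+'.npy',d)
    if crop: a,b,c,e=crop;im=im[b:e,a:c]
    cv2.imwrite('pics/'+fn,cv2.resize(im,None,fx=k,fy=k,interpolation=cv2.INTER_CUBIC))
E
python3 - <<'E'
from h import *
snap('top','a_top.png');snap('scene','a_scene.png')
o=get_obs();print(o);print(R.from_euler('xyz',o['eef_rot']).as_matrix().round(3))
E
```

```text
{'time_s': 0.1, 'qpos': array([ 1.06638857e+00,  3.00418597e-01,  1.52148408e+00,  5.24077035e-06,
        1.32068723e+00, -6.66051009e-02]), 'joint_vel': array([ 1.86639099e-04, -8.73323723e-04, -1.54565206e-03,  6.30693870e-04,
        3.60037008e-04, -6.63177856e-05]), 'tau': array([ 1.68034916e-03, -5.32648158e+01, -3.53279579e+01,  7.08686910e-02,
        2.36207078e-02, -2.61178923e-05]), 'ee_pos': array([0.23308032, 0.49795041, 0.22395615]), 'eef_rot': array([-1.57072489e+00,  9.94698678e-04,  1.13299240e+00]), 'force': array([0.12028274, 0.1057546 , 0.27229428]), 'moment': array([ 0.00242981, -0.04779292,  0.03216555]), 'grip_width': 0.09388518871467594}
[[ 0.424 -0.    -0.906]
 [ 0.906 -0.001  0.424]
 [-0.001 -1.     0.   ]]
```

View pics/a_top.png

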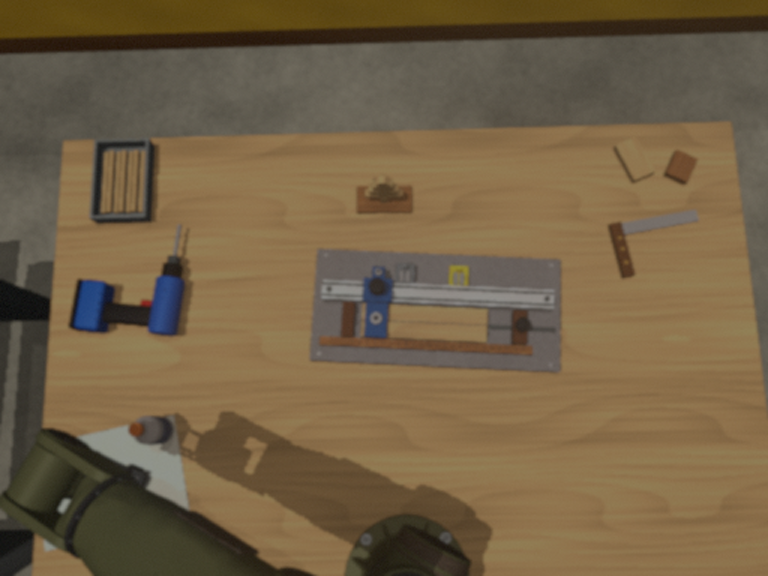

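View pics/a_scene.png

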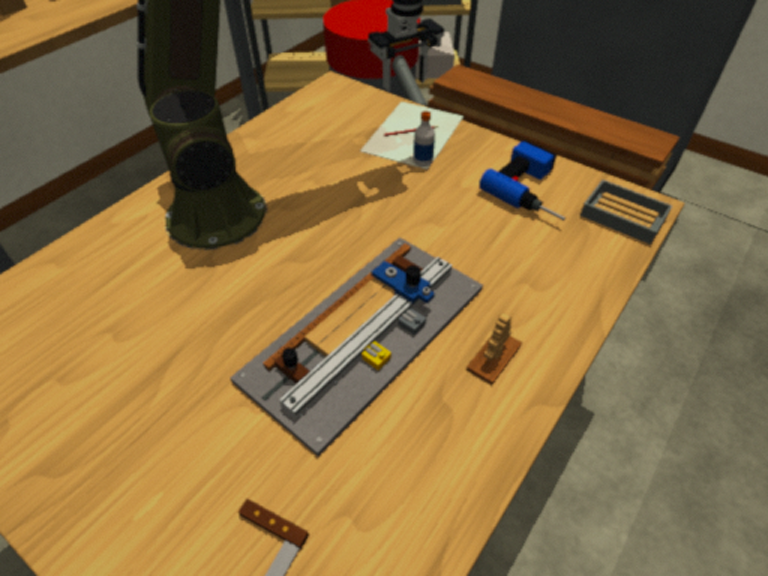

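The top view shows the jig at (310–560, 250–370) in the 1.5× picture: guide knob near (377,287), stop knob near (521,325), yellow notch near (459,276), grey block near (405,272). I'll enlarge the jig next.

```bash
python3 - <<'E'
from h import *
snap('top','b.png',(200,160,380,250),4.4)
E
```

```text
(no output)
```

View pics/b.png

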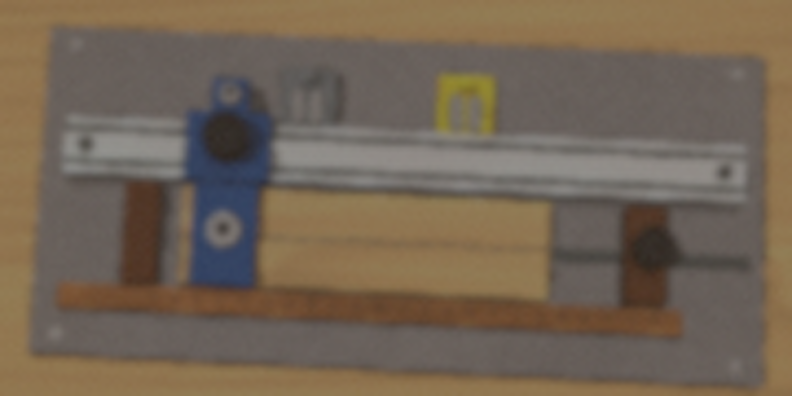

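```bash
cat > m.py <<'E'
from h import *
def p(u,v,z): return P('top',(u+.5)/4.4+200-.5,(v+.5)/4.4+160-.5,z)
c=np.array([p(52,27,.018),p(766,58,.018),p(764,386,.018),p(30,353,.018)])
print('corners',c.round(3).tolist(),[np.linalg.norm(c[i]-c[i-1]).round(3) for i in range(4)])
s1,s2=p(85,144,.048),p(725,172,.048)
d=s1-s2; yaw=np.arctan2(-d[0],d[1]); e=c[0]+c[3]-c[1]-c[2]; print('yaw',yaw,np.arctan2(-e[0],e[1]))
yaw=(yaw+np.arctan2(-e[0],e[1]))/2
o=c.mean(0)*[1,1,0]; M=R.from_euler('z',yaw).as_matrix()
for n,q in dict(s1=s1,s2=s2,gknob=p(228,137,.110),plunger=p(230,93,.066),sknob=p(655,247,.0845),yel=p(466,103,.043),yel0=p(439,103,.04),yel1=p(495,103,.04),grey=p(314,95,.043),fix=p(160,235,.04),b1=p(180,250,.038),b0=p(550,250,.038),stopface=p(622,250,.042)).items():
    print(n,q.round(4),'jig',(M.T@(q-o)).round(4))
print('origin',o,'yaw',yaw)
E
python3 m.py
```

```text
corners [[0.674, 0.174, 0.018], [0.637, -0.344, 0.018], [0.4, -0.326, 0.018], [0.436, 0.19, 0.018]] [np.float64(0.239), np.float64(0.519), np.float64(0.237), np.float64(0.518)]
yaw -0.070455718459741 -0.07032985886549956
s1 [0.5799 0.1471 0.048 ] jig [0.0272 0.2261 0.048 ]
s2 [ 0.5482 -0.3028  0.048 ] jig [ 0.0272 -0.2249  0.048 ]
gknob [0.5692 0.0436 0.11  ] jig [0.0237 0.1221 0.11  ]
plunger [0.61   0.0432 0.066 ] jig [0.0645 0.1246 0.066 ]
sknob [ 0.4906 -0.2446  0.0845] jig [-0.0344 -0.1709  0.0845]
yel [ 0.6037 -0.1236  0.043 ] jig [ 0.07   -0.0422  0.043 ]
yel0 [ 0.6049 -0.1047  0.04  ] jig [ 0.0698 -0.0232  0.04  ]
yel1 [ 0.6039 -0.1445  0.04  ] jig [ 0.0716 -0.063   0.04  ]
grey [ 0.6124 -0.0158  0.043 ] jig [0.071  0.0659 0.043 ]
fix [0.5147 0.0953 0.04  ] jig [-0.0342  0.1699  0.04  ]
b1 [0.504  0.0815 0.038 ] jig [-0.044   0.1553  0.038 ]
b0 [ 0.4975 -0.1787  0.038 ] jig [-0.0322 -0.1047  0.038 ]
stopface [ 0.4956 -0.2286  0.042 ] jig [-0.0305 -0.1545  0.042 ]
origin [ 0.53689612 -0.07656267  0.        ] yaw -0.07039278866262028
```

Heights, sizes and known offsets agree within ~2 mm. Jig yaw is −0.0704, the stop must travel about 65 mm, and the yellow notch is at jig y ≈ −0.042. Next I move over the stop knob with the jaws along jig y.

```bash
python3 -m handwheel '[{"fingers":1,"x":-0.015,"y":0,"z":-0.015,"spin":-2},{"fingers":1,"x":-0.04,"y":0,"z":-0.04,"spin":-5},{"fingers":1,"x":-0.07,"y":0,"z":-0.07,"spin":-8},{"fingers":1,"x":-0.1,"y":0,"z":-0.1,"spin":-11},{"fingers":1,"x":-0.13,"y":0,"z":-0.13,"spin":-14},{"fingers":1,"x":-0.16,"y":0,"z":-0.16,"spin":-17},{"fingers":1,"x":-0.19,"y":0,"z":-0.19,"spin":-20},{"fingers":1,"x":-0.22,"y":0,"z":-0.22,"spin":-21},{"fingers":1,"x":-0.24,"y":0,"z":-0.24,"spin":-21},{"fingers":1,"x":-0.25,"y":0,"z":-0.25,"spin":-21}]'
cat > g.py <<'E'
import sys
from h import *
# usage: g.py jx jy z : shift in tool axes to that jig point, state, jig pose
o=get_obs();T=R.from_euler('xyz',o['eef_rot']).as_matrix();yaw=-0.0704;M=R.from_euler('z',yaw).as_matrix();O=np.array([.5369,-.0766,0])
print('jig tcp',(M.T@(o['ee_pos']-O)).round(4),'F jig',(M.T@o['force']).round(2),'w',o['grip_width'].round(4),'t',o['time_s'])
print('toolx angle err deg',np.degrees(np.arctan2(T[1,0],T[0,0]))-90-np.degrees(yaw))
if len(sys.argv)>1:
    t=O+M@np.array([float(a) for a in sys.argv[1:4]]);print('shift',(T.T@(t-o['ee_pos'])).round(4),'target',t.round(4))
E
python3 g.py -0.0335 -0.1705 0.224
```

```text
time_s: 1.15
ee_pos: [0.354, 0.1638, 0.2244]
eef_rot: [-1.571, 0.0, 1.498]
force: [-0.6, 0.7, 0.2]
grip_width: 0.0942Traceback (most recent call last):
  File "g.py", line 5, in <module>
    print('jig tcp',(M.T@(o['ee_pos']-O)).round(4),'F jig',(M.T@o['force']).round(2),'w',o['grip_width'].round(4),'t',o['time_s'])
                                                                                         ^^^^^^^^^^^^^^^^^^^^^
AttributeError: 'float' object has no attribute 'round'
```

```bash
sed -i "s/o\['grip_width'\].round(4)/round(o['grip_width'],4)/" g.py; python3 g.py -0.0335 -0.1705 0.224
```

```text
jig tcp [-0.1993  0.2269  0.2244] F jig [-0.64  0.66  0.23] w 0.0942 t 1.15
toolx angle err deg -0.16107406737631003
shift [-0.397   0.0005 -0.167 ] target [ 0.4915 -0.2443  0.224 ]
```

```bash
python3 -m handwheel '[{"fingers":1,"x":-0.03,"y":0,"z":-0.015,"spin":0},{"fingers":1,"x":-0.07,"y":0,"z":-0.035,"spin":0},{"fingers":1,"x":-0.12,"y":0,"z":-0.055,"spin":0},{"fingers":1,"x":-0.165,"y":0,"z":-0.075,"spin":0},{"fingers":1,"x":-0.21,"y":0,"z":-0.095,"spin":0},{"fingers":1,"x":-0.255,"y":0,"z":-0.115,"spin":0},{"fingers":1,"x":-0.3,"y":0,"z":-0.135,"spin":0},{"fingers":1,"x":-0.345,"y":0,"z":-0.15,"spin":0},{"fingers":1,"x":-0.38,"y":0,"z":-0.16,"spin":0},{"fingers":1,"x":-0.397,"y":0,"z":-0.167,"spin":0}]' && python3 -m handwheel '[{"fingers":1,"x":0,"y":0.02,"z":0,"spin":0},{"fingers":1,"x":0,"y":0.04,"z":0,"spin":0},{"fingers":1,"x":0,"y":0.06,"z":0,"spin":0},{"fingers":1,"x":0,"y":0.08,"z":0,"spin":0},{"fingers":1,"x":0,"y":0.09,"z":0,"spin":0},{"fingers":1,"x":0,"y":0.1,"z":0,"spin":0},{"fingers":1,"x":0,"y":0.1,"z":0,"spin":0},{"fingers":1,"x":0,"y":0.1,"z":0,"spin":0},{"fingers":1,"x":0,"y":0.1,"z":0,"spin":0},{"fingers":1,"x":0,"y":0.1,"z":0,"spin":0}]'; python3 - <<'E'
from h import *
snap('scene','c.png',(130,130,330,310),3.2)
E
python3 g.py -0.0335 -0.1705 0.071
```

```text
time_s: 2.15
ee_pos: [0.4917, -0.245, 0.2238]
eef_rot: [-1.57, -0.0, 1.497]
force: [1.6, 0.2, 0.1]
grip_width: 0.0938
time_s: 3.15
ee_pos: [0.4922, -0.2423, 0.1251]
eef_rot: [-1.572, 0.001, 1.5]
force: [-0.7, -0.1, -0.7]
grip_width: 0.0939
jig tcp [-0.033  -0.1684  0.125 ] F jig [-0.58  0.21 -0.06] w 0.094 t 3.2
toolx angle err deg -0.05151591972039249
shift [-0.0021  0.054   0.0005] target [ 0.4915 -0.2443  0.071 ]
```

View pics/c.png

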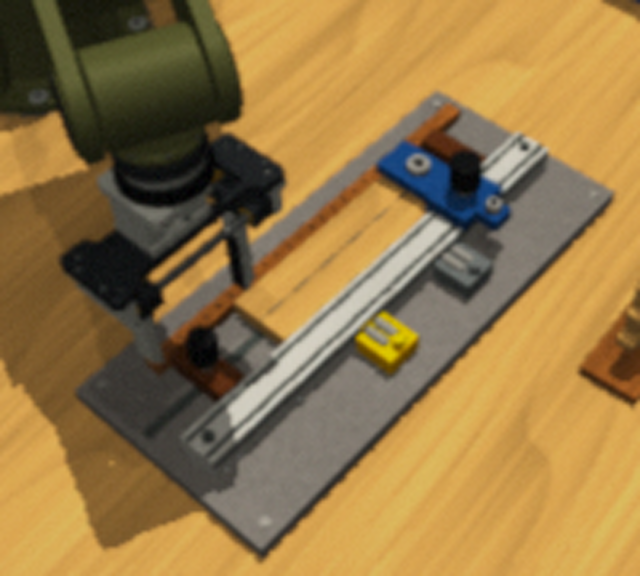

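The view shows the fingers (tips near (155,360) and (240,285)) straddling the stop knob at (203,347). I'll lower and grip.

```bash
python3 -m handwheel '[{"fingers":1,"x":-0.002,"y":0.015,"z":0,"spin":0},{"fingers":1,"x":-0.002,"y":0.035,"z":0,"spin":0},{"fingers":1,"x":-0.002,"y":0.048,"z":0,"spin":0},{"fingers":1,"x":-0.002,"y":0.054,"z":0,"spin":0},{"fingers":1,"x":-0.002,"y":0.054,"z":0,"spin":0},{"fingers":-1,"x":-0.002,"y":0.054,"z":0,"spin":0},{"fingers":-1,"x":-0.002,"y":0.054,"z":0,"spin":0},{"fingers":-1,"x":-0.002,"y":0.054,"z":0,"spin":0},{"fingers":-1,"x":-0.002,"y":0.054,"z":0,"spin":0},{"fingers":-1,"x":-0.002,"y":0.054,"z":0,"spin":0}]' 20; python3 g.py -0.033 -0.105 0.071
```

```text
time_s: 4.2
ee_pos: [0.4918, -0.2442, 0.0706]
eef_rot: [-1.571, 0.0, 1.499]
force: [-0.6, -0.4, -0.2]
grip_width: 0.057
jig tcp [-0.0332 -0.1704  0.0706] F jig [-0.55 -0.45 -0.18] w 0.057 t 4.2
toolx angle err deg -0.052822730460453826
shift [ 0.0654 -0.0004 -0.0001] target [ 0.4966 -0.179   0.071 ]
```

```bash
python3 -m handwheel '[{"fingers":-1,"x":0,"y":0,"z":0,"spin":0},{"fingers":-1,"x":0,"y":0,"z":0,"spin":0},{"fingers":-1,"x":0,"y":0,"z":0,"spin":0},{"fingers":-1,"x":0,"y":0,"z":0,"spin":0},{"fingers":-1,"x":0,"y":0,"z":0,"spin":0},{"fingers":-1,"x":0,"y":0,"z":0,"spin":0},{"fingers":-1,"x":0,"y":0,"z":0,"spin":0},{"fingers":-1,"x":0,"y":0,"z":0,"spin":0},{"fingers":-1,"x":0,"y":0,"z":0,"spin":0},{"fingers":-1,"x":0,"y":0,"z":0,"spin":0}]' ; python3 -m handwheel '[{"fingers":-1,"x":0.002,"y":0,"z":0,"spin":0},{"fingers":-1,"x":0.007,"y":0,"z":0,"spin":0},{"fingers":-1,"x":0.013,"y":0,"z":0,"spin":0},{"fingers":-1,"x":0.019,"y":0,"z":0,"spin":0},{"fingers":-1,"x":0.025,"y":0,"z":0,"spin":0},{"fingers":-1,"x":0.031,"y":0,"z":0,"spin":0},{"fingers":-1,"x":0.037,"y":0,"z":0,"spin":0},{"fingers":-1,"x":0.042,"y":0,"z":0,"spin":0},{"fingers":-1,"x":0.046,"y":0,"z":0,"spin":0},{"fingers":-1,"x":0.05,"y":0,"z":0,"spin":0}]' ;python3 g.py -0.033 -0.105 0.071
```

```text
time_s: 5.2
ee_pos: [0.4918, -0.2442, 0.0704]
eef_rot: [-1.571, 0.0, 1.499]
force: [-0.4, -1.2, -0.1]
grip_width: 0.0276
time_s: 6.2
ee_pos: [0.4954, -0.194, 0.0705]
eef_rot: [-1.571, 0.0, 1.5]
force: [0.5, -2.3, 0.1]
grip_width: 0.0276
jig tcp [-0.0331 -0.12    0.0705] F jig [ 0.65 -2.27  0.07] w 0.0276 t 6.2
toolx angle err deg -0.04591080530899738
shift [ 0.015  -0.0005 -0.0001] target [ 0.4966 -0.179   0.071 ]
```

Knob held (27.6 mm wide). The last 15 mm goes slowly, watching the force.

```bash
python3 -m handwheel '[{"fingers":-1,"x":0.002,"y":0,"z":0,"spin":0},{"fingers":-1,"x":0.004,"y":0,"z":0,"spin":0},{"fingers":-1,"x":0.006,"y":0,"z":0,"spin":0},{"fingers":-1,"x":0.008,"y":0,"z":0,"spin":0},{"fingers":-1,"x":0.009,"y":0,"z":0,"spin":0},{"fingers":-1,"x":0.01,"y":0,"z":0,"spin":0},{"fingers":-1,"x":0.011,"y":0,"z":0,"spin":0},{"fingers":-1,"x":0.012,"y":0,"z":0,"spin":0},{"fingers":-1,"x":0.012,"y":0,"z":0,"spin":0},{"fingers":-1,"x":0.012,"y":0,"z":0,"spin":0}]' ;python3 -m handwheel '[{"fingers":-1,"x":0.0005,"y":0,"z":0,"spin":0},{"fingers":-1,"x":0.001,"y":0,"z":0,"spin":0},{"fingers":-1,"x":0.0015,"y":0,"z":0,"spin":0},{"fingers":-1,"x":0.002,"y":0,"z":0,"spin":0},{"fingers":-1,"x":0.002,"y":0,"z":0,"spin":0},{"fingers":-1,"x":0.002,"y":0,"z":0,"spin":0},{"fingers":-1,"x":0.002,"y":0,"z":0,"spin":0},{"fingers":-1,"x":0.002,"y":0,"z":0,"spin":0},{"fingers":-1,"x":0.002,"y":0,"z":0,"spin":0},{"fingers":-1,"x":0.002,"y":0,"z":0,"spin":0}]' ;python3 g.py -0.033 -0.105 0.071
```

```text
time_s: 7.2
ee_pos: [0.4962, -0.1822, 0.0704]
eef_rot: [-1.571, -0.0, 1.5]
force: [1.7, -1.3, -0.9]
grip_width: 0.0275
time_s: 8.2
ee_pos: [0.4963, -0.1803, 0.0704]
eef_rot: [-1.571, -0.0, 1.499]
force: [1.8, -1.7, -2.2]
grip_width: 0.0278
jig tcp [-0.0332 -0.1063  0.0704] F jig [ 1.91 -1.62 -2.18] w 0.0278 t 8.2
toolx angle err deg -0.05308892385874309
shift [ 0.0013 -0.0006 -0.0002] target [ 0.4966 -0.179   0.071 ]
```

```bash
python3 -m handwheel '[{"fingers":-1,"x":0.0003,"y":0,"z":0,"spin":0},{"fingers":-1,"x":0.0006,"y":0,"z":0,"spin":0},{"fingers":-1,"x":0.0009,"y":0,"z":0,"spin":0},{"fingers":-1,"x":0.0012,"y":0,"z":0,"spin":0},{"fingers":-1,"x":0.0015,"y":0,"z":0,"spin":0},{"fingers":-1,"x":0.0015,"y":0,"z":0,"spin":0},{"fingers":-1,"x":0.0015,"y":0,"z":0,"spin":0},{"fingers":-1,"x":0.0015,"y":0,"z":0,"spin":0},{"fingers":-1,"x":0.0015,"y":0,"z":0,"spin":0},{"fingers":-1,"x":0.0015,"y":0,"z":0,"spin":0}]' ;python3 g.py;python3 -m handwheel '[{"fingers":-1,"x":0.0003,"y":0,"z":0,"spin":0},{"fingers":-1,"x":0.0006,"y":0,"z":0,"spin":0},{"fingers":-1,"x":0.0009,"y":0,"z":0,"spin":0},{"fingers":-1,"x":0.0012,"y":0,"z":0,"spin":0},{"fingers":-1,"x":0.0015,"y":0,"z":0,"spin":0},{"fingers":-1,"x":0.0015,"y":0,"z":0,"spin":0},{"fingers":-1,"x":0.0015,"y":0,"z":0,"spin":0},{"fingers":-1,"x":0.0015,"y":0,"z":0,"spin":0},{"fingers":-1,"x":0.0015,"y":0,"z":0,"spin":0},{"fingers":-1,"x":0.0015,"y":0,"z":0,"spin":0}]' ;python3 g.py -0.033 -0.105 0.071
```

```text
time_s: 9.2
ee_pos: [0.4964, -0.1788, 0.0704]
eef_rot: [-1.571, -0.0, 1.5]
force: [2.4, -3.3, -1.8]
grip_width: 0.0276
jig tcp [-0.0332 -0.1048  0.0704] F jig [ 2.65 -3.13 -1.81] w 0.0276 t 9.2
toolx angle err deg -0.049330355484732635
time_s: 10.2
ee_pos: [0.4965, -0.1783, 0.0705]
eef_rot: [-1.571, 0.002, 1.499]
force: [2.2, -12.4, -3.7]
grip_width: 0.0276
jig tcp [-0.0331 -0.1043  0.0705] F jig [  3.08 -12.18  -3.68] w 0.0276 t 10.2
toolx angle err deg -0.06257219626212951
shift [-0.0007 -0.0005 -0.0001] target [ 0.4966 -0.179   0.071 ]
```

Force rose to 12 N with the motion stopped at knob y −0.1043, against −0.105 predicted, so the blank is home. I'll release and rise.

```bash
python3 -m handwheel '[{"fingers":1,"x":0,"y":0,"z":0,"spin":0},{"fingers":1,"x":0,"y":0,"z":0,"spin":0},{"fingers":1,"x":0,"y":0,"z":0,"spin":0},{"fingers":1,"x":0,"y":0,"z":0,"spin":0},{"fingers":1,"x":0,"y":0,"z":0,"spin":0},{"fingers":1,"x":0,"y":0,"z":0,"spin":0},{"fingers":1,"x":0,"y":-0.01,"z":0,"spin":0},{"fingers":1,"x":0,"y":-0.03,"z":0,"spin":0},{"fingers":1,"x":0,"y":-0.05,"z":0,"spin":0},{"fingers":1,"x":0,"y":-0.08,"z":0,"spin":0}]' ;python3 g.py 0.0255 0.123 0.155
```

```text
time_s: 11.2
ee_pos: [0.496, -0.1771, 0.1511]
eef_rot: [-1.569, -0.001, 1.499]
force: [0.0, 0.6, 0.7]
grip_width: 0.0937
jig tcp [-0.0337 -0.1031  0.1511] F jig [-0.01  0.61  0.66] w 0.0937 t 11.2
toolx angle err deg -0.05169597817273619
shift [ 0.2262 -0.0039 -0.059 ] target [0.571  0.0443 0.155 ]
```

```bash
python3 -m handwheel '[{"fingers":1,"x":0.01,"y":-0.005,"z":-0.003,"spin":0},{"fingers":1,"x":0.04,"y":-0.01,"z":-0.01,"spin":0},{"fingers":1,"x":0.08,"y":-0.01,"z":-0.02,"spin":0},{"fingers":1,"x":0.12,"y":-0.01,"z":-0.03,"spin":0},{"fingers":1,"x":0.16,"y":-0.01,"z":-0.042,"spin":0},{"fingers":1,"x":0.19,"y":-0.01,"z":-0.05,"spin":0},{"fingers":1,"x":0.215,"y":-0.01,"z":-0.057,"spin":0},{"fingers":1,"x":0.226,"y":-0.01,"z":-0.059,"spin":0},{"fingers":1,"x":0.226,"y":-0.01,"z":-0.059,"spin":0},{"fingers":1,"x":0.226,"y":-0.01,"z":-0.059,"spin":0}]' ;python3 g.py 0.0255 0.123 0.096; python3 - <<'E'
from h import *
snap('scene','d.png',(130,130,330,310),3.2)
E
```

```text
time_s: 12.2
ee_pos: [0.5712, 0.0432, 0.1603]
eef_rot: [-1.57, 0.0, 1.499]
force: [-0.6, -1.0, -0.1]
grip_width: 0.094
jig tcp [0.0258 0.1219 0.1603] F jig [-0.54 -1.01 -0.07] w 0.094 t 12.2
toolx angle err deg -0.06110021442863989
shift [0.0011 0.0643 0.0002] target [0.571  0.0443 0.096 ]
```

View pics/d.png

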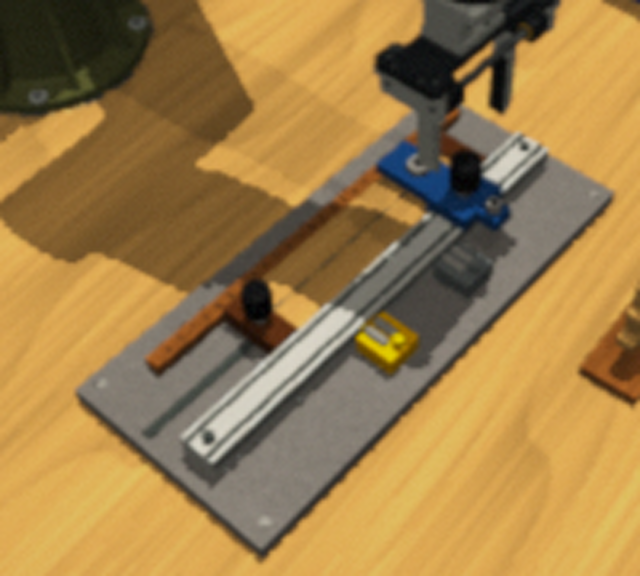

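The stop (knob at (257,300)) is now against the blank, and the gripper is above the guide knob at (466,172), straddling it. I'll lower and grip.

```bash
python3 -m handwheel '[{"fingers":1,"x":0.001,"y":0.015,"z":0,"spin":0},{"fingers":1,"x":0.001,"y":0.035,"z":0,"spin":0},{"fingers":1,"x":0.001,"y":0.055,"z":0,"spin":0},{"fingers":1,"x":0.001,"y":0.064,"z":0,"spin":0},{"fingers":1,"x":0.001,"y":0.064,"z":0,"spin":0},{"fingers":-1,"x":0.001,"y":0.064,"z":0,"spin":0},{"fingers":-1,"x":0.001,"y":0.064,"z":0,"spin":0},{"fingers":-1,"x":0.001,"y":0.064,"z":0,"spin":0},{"fingers":-1,"x":0.001,"y":0.064,"z":0,"spin":0},{"fingers":-1,"x":0.001,"y":0.064,"z":0,"spin":0}]' 30;  python3 -m handwheel '[{"fingers":-1,"x":0,"y":0,"z":0,"spin":0},{"fingers":-1,"x":0,"y":0,"z":0,"spin":0},{"fingers":-1,"x":0,"y":0,"z":0,"spin":0},{"fingers":-1,"x":0,"y":0,"z":0,"spin":0},{"fingers":-1,"x":0,"y":0,"z":0,"spin":0},{"fingers":-1,"x":0,"y":0,"z":0,"spin":0},{"fingers":-1,"x":0,"y":0,"z":0,"spin":0},{"fingers":-1,"x":0,"y":0,"z":0,"spin":0},{"fingers":-1,"x":0,"y":0,"z":0,"spin":0},{"fingers":-1,"x":0,"y":0,"z":0,"spin":0}]'; python3 g.py 0.0255 0.066 0.096
```

```text
time_s: 13.25
ee_pos: [0.5716, 0.0449, 0.0967]
eef_rot: [-1.571, -0.0, 1.5]
force: [0.6, -0.5, -0.7]
grip_width: 0.0572
time_s: 14.25
ee_pos: [0.5715, 0.0449, 0.0964]
eef_rot: [-1.571, -0.0, 1.5]
force: [-0.0, 1.1, -0.5]
grip_width: 0.0317
jig tcp [0.026  0.1237 0.0964] F jig [-0.09  1.12 -0.51] w 0.0317 t 14.25
toolx angle err deg -0.05032327219848831
shift [-0.0577  0.0004  0.0005] target [ 0.567  -0.0126  0.096 ]
```

```bash
python3 -m handwheel '[{"fingers":-1,"x":-0.003,"y":0,"z":0,"spin":0},{"fingers":-1,"x":-0.009,"y":0,"z":0,"spin":0},{"fingers":-1,"x":-0.015,"y":0,"z":0,"spin":0},{"fingers":-1,"x":-0.022,"y":0,"z":0,"spin":0},{"fingers":-1,"x":-0.029,"y":0,"z":0,"spin":0},{"fingers":-1,"x":-0.036,"y":0,"z":0,"spin":0},{"fingers":-1,"x":-0.043,"y":0,"z":0,"spin":0},{"fingers":-1,"x":-0.049,"y":0,"z":0,"spin":0},{"fingers":-1,"x":-0.054,"y":0,"z":0,"spin":0},{"fingers":-1,"x":-0.058,"y":0,"z":0,"spin":0}]'; python3 -m handwheel '[{"fingers":-1,"x":0,"y":0,"z":0,"spin":0},{"fingers":-1,"x":0,"y":0,"z":0,"spin":0},{"fingers":-1,"x":0,"y":0,"z":0,"spin":0},{"fingers":-1,"x":0,"y":0,"z":0,"spin":0},{"fingers":-1,"x":0,"y":0,"z":0,"spin":0},{"fingers":-1,"x":0,"y":0,"z":0,"spin":0},{"fingers":-1,"x":0,"y":0,"z":0,"spin":0},{"fingers":-1,"x":0,"y":0,"z":0,"spin":0},{"fingers":-1,"x":0,"y":0,"z":0,"spin":0},{"fingers":-1,"x":0,"y":0,"z":0,"spin":0}]';python3 g.py 0.026 -0.042 0.096
```

```text
time_s: 15.25
ee_pos: [0.5674, -0.0126, 0.0964]
eef_rot: [-1.571, -0.002, 1.499]
force: [0.2, 10.2, 0.3]
grip_width: 0.0317
time_s: 16.25
ee_pos: [0.5674, -0.0129, 0.0964]
eef_rot: [-1.571, 0.0, 1.5]
force: [-1.8, -3.2, 0.4]
grip_width: 0.0313
jig tcp [0.0259 0.0657 0.0964] F jig [-1.53 -3.34  0.35] w 0.0313 t 16.25
toolx angle err deg -0.04749981655201019
shift [-0.1077  0.0004 -0.0002] target [ 0.5599 -0.1203  0.096 ]
```

```bash
python3 -m handwheel '[{"fingers":-1,"x":-0.005,"y":0,"z":0,"spin":0},{"fingers":-1,"x":-0.012,"y":0,"z":0,"spin":0},{"fingers":-1,"x":-0.021,"y":0,"z":0,"spin":0},{"fingers":-1,"x":-0.031,"y":0,"z":0,"spin":0},{"fingers":-1,"x":-0.042,"y":0,"z":0,"spin":0},{"fingers":-1,"x":-0.053,"y":0,"z":0,"spin":0},{"fingers":-1,"x":-0.064,"y":0,"z":0,"spin":0},{"fingers":-1,"x":-0.074,"y":0,"z":0,"spin":0},{"fingers":-1,"x":-0.082,"y":0,"z":0,"spin":0},{"fingers":-1,"x":-0.086,"y":0,"z":0,"spin":0}]';python3 g.py; python3 -m handwheel '[{"fingers":-1,"x":-0.002,"y":0,"z":0,"spin":0},{"fingers":-1,"x":-0.004,"y":0,"z":0,"spin":0},{"fingers":-1,"x":-0.006,"y":0,"z":0,"spin":0},{"fingers":-1,"x":-0.008,"y":0,"z":0,"spin":0},{"fingers":-1,"x":-0.01,"y":0,"z":0,"spin":0},{"fingers":-1,"x":-0.011,"y":0,"z":0,"spin":0},{"fingers":-1,"x":-0.012,"y":0,"z":0,"spin":0},{"fingers":-1,"x":-0.013,"y":0,"z":0,"spin":0},{"fingers":-1,"x":-0.014,"y":0,"z":0,"spin":0},{"fingers":-1,"x":-0.015,"y":0,"z":0,"spin":0}]';python3 g.py 0.026 -0.042 0.096
python3 - <<'E'
from h import *
im,_=cams.camera('top');im=im[160:250,200:380,::-1]
cv2.imwrite('pics/e.png',cv2.resize(im,None,fx=4.4,fy=4.4,interpolation=cv2.INTER_CUBIC))
E
```

```text
time_s: 17.25
ee_pos: [0.5612, -0.0997, 0.0964]
eef_rot: [-1.571, 0.0, 1.499]
force: [-3.0, 2.0, 1.6]
grip_width: 0.0315
jig tcp [ 0.0258 -0.0213  0.0964] F jig [-3.09  1.76  1.62] w 0.0315 t 17.25
toolx angle err deg -0.08733631920093465
time_s: 18.25
ee_pos: [0.5602, -0.1128, 0.0964]
eef_rot: [-1.57, -0.001, 1.5]
force: [-4.4, 6.5, 2.7]
grip_width: 0.0317
jig tcp [ 0.0258 -0.0345  0.0964] F jig [-4.88  6.15  2.69] w 0.0317 t 18.25
toolx angle err deg -0.01603739542200877
shift [-0.0075  0.0004 -0.0002] target [ 0.5599 -0.1203  0.096 ]
```

View pics/e.png

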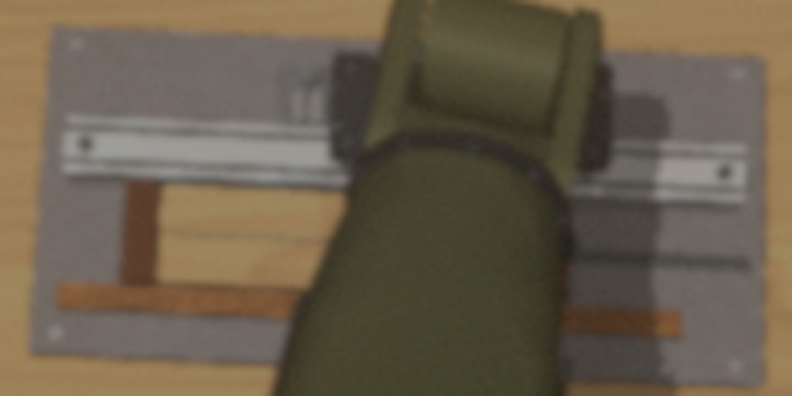

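The arm hides the guide from above, but the blank's end is visibly flush with the fixed stop (at (158,230)). The ball is climbing the first yellow pin (6 N), so I'll creep on.

```bash
python3 -m handwheel '[{"fingers":-1,"x":-0.0005,"y":0,"z":0,"spin":0},{"fingers":-1,"x":-0.001,"y":0,"z":0,"spin":0},{"fingers":-1,"x":-0.0015,"y":0,"z":0,"spin":0},{"fingers":-1,"x":-0.002,"y":0,"z":0,"spin":0},{"fingers":-1,"x":-0.0025,"y":0,"z":0,"spin":0},{"fingers":-1,"x":-0.003,"y":0,"z":0,"spin":0},{"fingers":-1,"x":-0.003,"y":0,"z":0,"spin":0},{"fingers":-1,"x":-0.003,"y":0,"z":0,"spin":0},{"fingers":-1,"x":-0.003,"y":0,"z":0,"spin":0},{"fingers":-1,"x":-0.003,"y":0,"z":0,"spin":0}]';python3 g.py; python3 -m handwheel '[{"fingers":-1,"x":-0.0005,"y":0,"z":0,"spin":0},{"fingers":-1,"x":-0.001,"y":0,"z":0,"spin":0},{"fingers":-1,"x":-0.0015,"y":0,"z":0,"spin":0},{"fingers":-1,"x":-0.002,"y":0,"z":0,"spin":0},{"fingers":-1,"x":-0.0025,"y":0,"z":0,"spin":0},{"fingers":-1,"x":-0.0025,"y":0,"z":0,"spin":0},{"fingers":-1,"x":-0.0025,"y":0,"z":0,"spin":0},{"fingers":-1,"x":-0.0025,"y":0,"z":0,"spin":0},{"fingers":-1,"x":-0.0025,"y":0,"z":0,"spin":0},{"fingers":-1,"x":-0.0025,"y":0,"z":0,"spin":0}]';python3 g.py 0.026 -0.042 0.096
python3 - <<'E'
from h import *
fs=[];
for i in range(6):
    cams.camera('top');o=get_obs();fs.append(o['force'][1])
print(np.round(fs,2))
E
```

```text
time_s: 19.3
ee_pos: [0.5599, -0.1166, 0.0964]
eef_rot: [-1.571, -0.0, 1.5]
force: [-4.8, 3.2, 2.4]
grip_width: 0.0316
jig tcp [ 0.0258 -0.0383  0.0964] F jig [-4.97  2.81  2.43] w 0.0316 t 19.3
toolx angle err deg -0.040056862872893007
time_s: 20.3
ee_pos: [0.5597, -0.1194, 0.0964]
eef_rot: [-1.571, 0.0, 1.5]
force: [-4.5, -0.9, 2.3]
grip_width: 0.0314
jig tcp [ 0.0258 -0.0411  0.0964] F jig [-4.41 -1.23  2.28] w 0.0314 t 20.3
toolx angle err deg -0.04901228457400997
shift [-0.0009  0.0004 -0.0002] target [ 0.5599 -0.1203  0.096 ]
[-0.96 -0.35 -0.16  0.31 -0.03 -0.55]
```

```bash
cat > f.py <<'E'
from h import *
M=R.from_euler('z',-0.0704).as_matrix();F=[];Y=[]
for i in range(5):
    cams.camera('top');o=get_obs();F.append((M.T@o['force'])[1]);Y.append((M.T@(o['ee_pos']-np.array([.5369,-.0766,0])))[1])
print('Fy',np.mean(F).round(2),np.std(F).round(2),'y',np.mean(Y).round(5),'t',o['time_s'])
E
for i in 1 2 3; do python3 -m handwheel '[{"fingers":-1,"x":-0.0001,"y":0,"z":0,"spin":0},{"fingers":-1,"x":-0.0002,"y":0,"z":0,"spin":0},{"fingers":-1,"x":-0.0003,"y":0,"z":0,"spin":0},{"fingers":-1,"x":-0.0004,"y":0,"z":0,"spin":0},{"fingers":-1,"x":-0.0005,"y":0,"z":0,"spin":0},{"fingers":-1,"x":-0.0006,"y":0,"z":0,"spin":0},{"fingers":-1,"x":-0.0007,"y":0,"z":0,"spin":0},{"fingers":-1,"x":-0.0008,"y":0,"z":0,"spin":0},{"fingers":-1,"x":-0.0009,"y":0,"z":0,"spin":0},{"fingers":-1,"x":-0.001,"y":0,"z":0,"spin":0}]'|grep force; python3 f.py; done
```

```text
force: [-5.7, 0.9, 1.5]
Fy 0.31 0.72 y -0.04196 t 21.85
force: [-4.5, 1.6, 3.2]
Fy 1.76 0.22 y -0.04279 t 23.1
force: [-4.4, 6.4, 2.1]
Fy 5.63 0.19 y -0.04329 t 24.35
```

```bash
for i in 1 2 ; do python3 -m handwheel '[{"fingers":-1,"x":0.0001,"y":0,"z":0,"spin":0},{"fingers":-1,"x":0.0002,"y":0,"z":0,"spin":0},{"fingers":-1,"x":0.0003,"y":0,"z":0,"spin":0},{"fingers":-1,"x":0.0004,"y":0,"z":0,"spin":0},{"fingers":-1,"x":0.0005,"y":0,"z":0,"spin":0},{"fingers":-1,"x":0.0006,"y":0,"z":0,"spin":0},{"fingers":-1,"x":0.0007,"y":0,"z":0,"spin":0},{"fingers":-1,"x":0.0008,"y":0,"z":0,"spin":0},{"fingers":-1,"x":0.0008,"y":0,"z":0,"spin":0},{"fingers":-1,"x":0.0008,"y":0,"z":0,"spin":0}]'|grep force; python3 f.py; done
```

```text
force: [-4.4, 0.7, 1.7]
Fy 1.13 0.15 y -0.04309 t 25.6
force: [-5.4, -0.8, 2.3]
Fy -1.61 0.39 y -0.04261 t 26.85
```

Approached from both sides, the notch's zero-force point is y ≈ −0.0427, which matches the image (−0.042 to −0.043) and the pin crest 6.5 mm before it. One last look.

```bash
python3 - <<'E'
from h import *
snap('scene','f.png',(130,130,330,310),3.2)
E
python3 g.py
```

```text
jig tcp [ 0.0258 -0.0426  0.0964] F jig [-5.28 -2.36  2.37] w 0.0315 t 26.9
toolx angle err deg -0.05397221476402159
```

View pics/f.png

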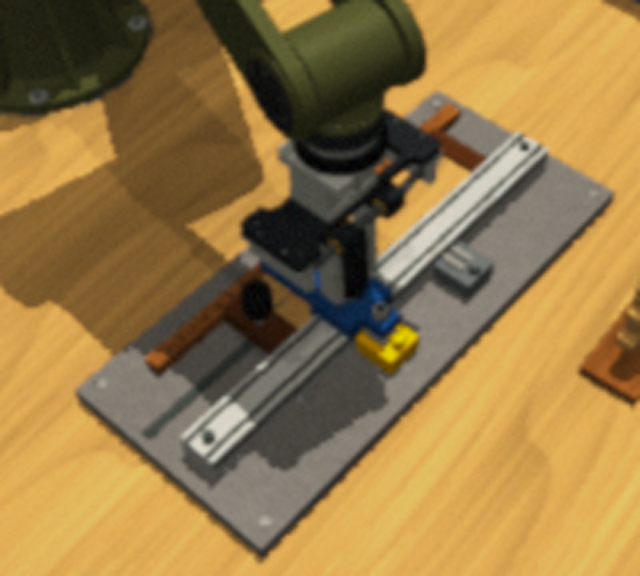

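```bash
python3 - <<'E'
from h import *
M=R.from_euler('z',-0.0704).as_matrix();O=np.array([.5369,-.0766,0])
for n,q in dict(plunger_now=(.062,-.0426,.066),plunger_start=(.062,.1237,.066),yel_c=(.071,-.0426,.04)).items():
    u,v=pix('scene',O+M@np.array(q));print(n,(u-130)*3.2,(v-130)*3.2)
E
```

```text
plunger_now 378.8314482506407 315.0278360225124
plunger_start 491.192580738498 208.85822137349015
yel_c 386.7657371018908 336.9996895134239
```

The picture shows the guide's plunger at (380,310) over the yellow block and the stop still against the blank. Both are where the projection puts them, so I'm handing in.

```bash
python3 -c "
from station import workorder
print(workorder.hand_in())"; python3 f.py
```

```text
the job is handed in; nothing more can be done
None
the job is handed in; nothing more can be done
```

The jig is set up as asked, and I handed the job in at about 27 s with the gripper still holding the guide knob.

- **Stop and blank:** I slid the end stop about 66 mm. At the end the force jumped to 12 N, with the stop's knob at jig y −104 mm against −105 mm predicted. The top view shows the blank flush against the fixed stop. The last picture shows the sliding stop still against the blank.
- **Guide:** I slid it through the grey notch and over the first yellow pin. Force readings approached from both sides put the yellow notch's middle at jig y −42.7 mm, and the images gave −42 to −43 mm. The last reading was −42.6 mm, with the knob gripped at 31.5 mm.
- **Residuals:** While holding, about 2 N remains along the rail, roughly the guide's own drag, and about 5 N sideways. The arm hid the guide from the top camera, so its centring rests on the forces and the scene view.
- **Not confirmed:** The hand-in gave no verdict, and the force reading I tried after it was refused. I didn't touch the other things on the bench.

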